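Reset and close the supply on a switchboard

TASK

On the switchboard lying on the bench, bring the supply back: press the round key fully in, hold it in for about half a second and let it spring back up, then do the same with the long narrow bar-shaped key. Never press the two together, and do not press the square key at all.

Things in the scene. Friction and masses are not known exactly. Their poses are not given: they have to be found in the camera images.
- round_top (a point): Centre of the flat top of the round key (reset): black plastic disc 42 mm across on a grey bezel 56 x 76 mm, in a row of three keys on the pale cover of a switchboard lying on its back. Top (key up) 114 mm above the bench, 24 mm above the cover, 14 mm above the bezel. Axes: z up, y along the row, x across it, away from the robot. Board place, heading and key order vary.
- bar_top (a point): Centre of the flat top of the long narrow key (close), black, 64 mm along its x by 24 mm along its y; same bezel, height and axes. Keys are at least 78 mm apart, centre to centre. Lamps 5 mm high stand between the bezels; a row of breakers up to 35 mm above the cover starts about 90 mm beyond the key centres; nothing else near is higher than the keys.
- round (a joint): Spring key, 0 = fully up, grows as it is pressed straight down, 0.008 m = fully in (stop). About 1.2 N starts it, 4 N holds it fully in; it springs back by itself. The round key.
- bar (a joint): Spring key, 0 = fully up, grows as it is pressed straight down, 0.008 m = fully in (stop). About 1.2 N starts it, 4 N holds it fully in; it springs back by itself. The long narrow bar key.
- square (a joint): Spring key, 0 = fully up, grows as it is pressed straight down, 0.008 m = fully in (stop). About 1.2 N starts it, 4 N holds it fully in; it springs back by itself. The square key, black, 38 x 38 mm, third in the same row, same bezel and height: not to be pressed.

How it is judged:
On the way, in this order (a step that is already met when the one before it is completed fails the run):
1. the round key is held fully in, alone (value of joint round above 0.0055 m and value of joint bar below 0.002 m), for 0.2 s.
2. the round key is up again and the bar key is held fully in (value of joint bar above 0.0055 m and value of joint round below 0.002 m), for 0.2 s.
At the end, for the whole second after the job is handed in: After the round key and then the bar key have each been pressed in (more than 5.5 of 8 mm, for 0.2 s or longer), all three keys are up again (within 2 mm) (value of joint each of round, bar, square below 0.002 m); the robot touches nothing.
It fails at once if the square key is pressed (value of joint square above 0.003 m).
It fails at once if the round key and the bar key are pressed at once (value of joint each of round, bar above 0.003 m).
It also fails if it takes over 32 s, if anything falls off the work surface, if the arm or the gripper's body presses on something with over 40 N, if the wrist force passes 120 N, or if a joint passes its speed limit or range.

ROBOT

A 6-joint arm with a two-finger parallel gripper is mounted at the origin on the work surface. World frame = base frame: x ahead of the robot, y to its left, z up, the work surface at z = 0. Lengths are in m, angles in rad, forces in N, time in s.
With the tool pointing down it reaches from about 0.35 to 0.95 m from the base axis. Payload 17.4 kg.
Tool frame: the origin (TCP) lies midway between the tips of the shut fingers; the grasp point (between the pads) lies 19 mm behind it; z points along the fingers, y is the line along which they close (so a half turn about z gives the same grasp; the last joint's range is limited). The gripper opens to 93 mm and grips with 3 to 60 N. Pads are 15 mm wide; open, the fingers measure 128 mm over their backs; the gripper's body (75 mm by 188 mm) begins 65 mm behind the grasp point.
Start: joints at [1.241, 0.116, 1.442, -0, 1.584, -0.038], TCP at [0.194, 0.646, 0.179] pointing down, gripper open.
Joint ranges: [-2.83, 2.83], [-0.83, 2.19], [0.07, 2.5], [-1.14, 4.28], [0.01, 3], [-2.97, 2.97]. Speed limits (rad/s): [1.89, 1.89, 2.22, 3.14, 3.14, 3.14].

INTERFACE

Orientations are given as a unit quaternion [w, x, y, z].
In Python, from cell import * gives the robot as it stands. The module is installed in compiled form; this text tells all that it offers. Calls block until the motion is done:
- move_pose(position, orientation): joint-space move of the TCP to a pose.
- servo_line(position, rot=None, velocity=0.15): straight line of the TCP; rot=None keeps the orientation; velocity is the mean speed in m/s.
- movej(angles): joint-space move.
- command_gripper(opening, effort=None): opening from 0.0 (shut) to 1.0 (fully open); effort is the grip in N (None keeps the last); returns when the fingers have stopped.
- sleep(seconds).
- inverse_kinematics(position, orientation): joint angles nearest the present ones, or None.
- capture(name): name is "scene" or "side" or "wrist"; returns a dict with "pixels" (384x512x3 uint8, red, green, blue), "fx", "fy", "cx", "cy" (pixels), "D" ([k1, k2, p1, p2, k3] as OpenCV has them; the pictures are not rectified), "R" (3x3) and "t" (3): a world point X has camera coordinates R X + t. Camera axes: x right, y down, z forward; pixel columns grow to the right and rows downward; lengths in m; the calibration is good to about 2 mm. A picture is of the moment at which its call begins. There is no depth.
A pose or a line that the arm cannot do raises MotionError and nothing moves.
- finish_job(): hands the job in; it is judged then, once.
Trained networks look in the newest picture that a camera, given by its name, has taken for a name from the list of things; names that differ only in an ending like _2 or _b are one class to them, and where a whole thing is asked for, a point or a joint stands for the part that bears it (a point fixed in the world has none). Each returns a list of dicts, best first, with "confidence" (0 to 1); they miss things now and then, are a little off and sometimes report something else, mostly with a low value. They report only what shows in the picture. A call takes as long as a camera call.
- find_in(query, camera): "extent" ([left, top, right, bottom] in pixels, round what is visible of it).
- mark_of(query, camera): "uv" ([column, row] in pixels: a listed point, or the origin of a listed thing).
Readings, each from a call of its own:
- current_time_s(): time.
- current_q(): joint angles.
- current_qd(): joint speeds.
- current_joint_efforts(): joint torques, N m.
- current_ee_pos(): TCP position.
- current_tcp_rot(): TCP orientation.
- current_ft_force(): force on the tool from outside, world axes, zero at the start.
- current_torque(): the same for the moment, N m.
- current_width(): opening from 0.0 (shut) to 1.0 (fully open).
- current_gripper_force(): force on a finger pad.
Only numpy, scipy, OpenCV 4.12 (cv2) and the standard library are available. Lean on these libraries where they do the work, as an engineer would, in place of code of your own. Each camera call takes 0.05 s, during which the arm holds its last target. There are 200 camera calls.

## Working session

There is one attempt and no reset: what is moved stays moved. The work goes in short steps, each a Python script; the robot and the scene stay as the last script left them, time stands still between calls to the robot, and variables do not carry over. Pictures are saved under pics/ and viewed, at most 10 in all, crops included, and the job is handed in when it is done.

```bash
mkdir -p pics; cat > h.py <<'E'
from cell import *
import numpy as np, cv2
def ray(c,uv):
    K=np.array([[c['fx'],0,c['cx']],[0,c['fy'],c['cy']],[0,0,1.]])
    p=cv2.undistortPoints(np.array([[uv]],float),K,np.array(c['D'],float)).ravel()
    R=np.array(c['R']);t=np.array(c['t'])
    return -R.T@t, R.T@np.array([p[0],p[1],1])
def atz(c,uv,z):
    o,d=ray(c,uv); return o+d*(z-o[2])/d[2]
E
python3 - <<'E'
from h import *
ims=[]
for n in ("scene","side","wrist"):
    c=capture(n); ims.append(c['pixels'])
    for q in("round_top","bar_top"):
        for m in mark_of(q,n)[:3]: print(n,q,np.round(m['uv'],1),round(m['confidence'],2),atz(c,m['uv'],.114).round(4))
    for m in find_in("square",n)[:2]:
        e=m['extent'];print(n,'sq',np.round(e),round(m['confidence'],2),atz(c,[(e[0]+e[2])/2,(e[1]+e[3])/2],.112).round(4))
for n,i in zip("abc",ims): cv2.imwrite(f"pics/{n}.png",i[...,::-1])
print(current_time_s(),current_tcp_rot(),current_width())
E
```

```text
scene round_top [241.1 203.9] 0.64 [0.5937 0.014  0.114 ]
scene bar_top [294.5 211.6] 0.55 [0.5987 0.108  0.114 ]
scene sq [182. 194. 201. 217.] 0.66 [ 0.6085 -0.0712  0.112 ]
side round_top [287.9 205.5] 0.78 [0.597  0.0173 0.114 ]
side bar_top [260.3 170.2] 0.71 [0.6047 0.1057 0.114 ]
side sq [307. 227. 338. 263.] 0.69 [ 0.5956 -0.0709  0.112 ]
0.6 [-2.45998911e-05  1.45386746e-01  9.89374900e-01 -2.23172741e-05] 0.9969679751923427
```

View pics/a.png

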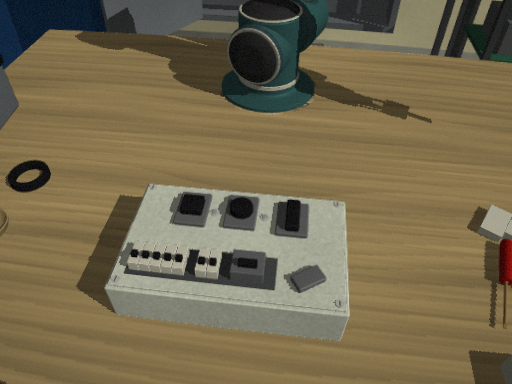

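View pics/b.png

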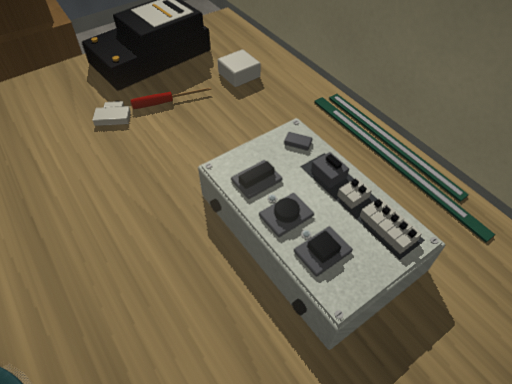

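The pictures show the key row. In the scene view, square is at (192,205), round at (241,208) and bar at (291,215), which agrees with the networks. I'll shut the gripper, hover above and check with the wrist camera.

```bash
python3 - <<'E'
from h import *
command_gripper(0.0)
s=.5**.5
move_pose([.52,.06,.30],[0,s,s,0])
for n in ("wrist","scene","side"):
    c=capture(n)
    if n=="wrist": cv2.imwrite("pics/d.png",c['pixels'][...,::-1])
    for q in("round_top","bar_top"):
        for m in mark_of(q,n)[:2]: print(n,q,np.round(m['uv'],1),round(m['confidence'],2),atz(c,m['uv'],.114).round(4))
    for q in ("square","round","bar"):
      for m in find_in(q,n)[:1]:
        e=m['extent'];print(n,q,np.round(e),round(m['confidence'],2),atz(c,[(e[0]+e[2])/2,(e[1]+e[3])/2],.112).round(4))
print(current_time_s(),current_ee_pos(),current_width(),current_ft_force())
E
```

```text
wrist round_top [305.6 202.4] 0.62 [0.5907 0.0184 0.114 ]
wrist bar_top [311.6 139.4] 0.64 [0.595  0.1052 0.114 ]
wrist round [293. 188. 323. 217.] 0.89 [0.5941 0.0178 0.112 ]
wrist bar [285. 131. 339. 149.] 0.59 [0.5958 0.1043 0.112 ]
scene round_top [242.5 203.1] 0.74 [0.5915 0.0161 0.114 ]
scene bar_top [291.9 211.3] 0.69 [0.5986 0.1035 0.114 ]
scene bar_top [242.8 203.9] 0.51 [0.5933 0.017  0.114 ]
scene square [179. 194. 205. 216.] 0.9 [ 0.607  -0.0716  0.112 ]
scene round [229. 200. 252. 220.] 0.94 [0.6061 0.0153 0.112 ]
scene bar [283. 202. 301. 236.] 0.64 [0.6136 0.1049 0.112 ]
side round_top [286.8 203.7] 0.74 [0.5978 0.0212 0.114 ]
side bar_top [259.3 172.4] 0.64 [0.6003 0.1024 0.114 ]
side square [307. 231. 341. 265.] 0.58 [ 0.593  -0.0762  0.112 ]
side round [277. 198. 299. 224.] 0.74 [0.5915 0.0094 0.112 ]
side bar [241. 164. 270. 185.] 0.95 [0.593  0.1038 0.112 ]
5.375 [0.52000013 0.05997906 0.30001472] 0.006075767239815999 [-0.29881523  0.02897151 -0.76679874]
```

View pics/d.png

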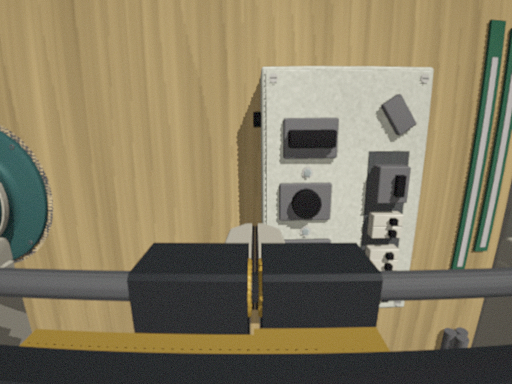

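The wrist view shows the bar at (312,139) and the round key at (306,203), which confirms round ≈ (0.594, 0.0175) and bar ≈ (0.597, 0.1045). Next is pressing the round key with force feedback.

```bash
cat >> h.py <<'E'
def press(x,y):
    s=.5**.5
    move_pose([x,y,.15],[0,s,s,0]); servo_line([x,y,.12],velocity=.1); sleep(.1)
    f0=current_ft_force()[2]; z=.1075; log=[]
    servo_line([x,y,z],velocity=.04)
    while True:
        sleep(.06); f=current_ft_force()-np.array([0,0,f0]); log.append((round(z,4),*f.round(1)))
        if f[2]>7 or z<.103: break
        z-=.0006; servo_line([x,y,z],velocity=.02)
    sleep(.5); print(log, current_ft_force()[2]-f0, current_ee_pos(), current_torque())
    servo_line([x,y,.15],velocity=.1); sleep(.1); print(current_ft_force()[2]-f0,current_time_s())
E
python3 - <<'E'
from h import *
press(.594,.0175)
c=capture("side"); cv2.imwrite("pics/e.png",cv2.resize(c['pixels'][100:300,170:430,::-1],None,fx=2.5,fy=2.5))
E
```

```text
[(0.1075, np.float64(0.1), np.float64(0.0), np.float64(-0.1)), (0.1069, np.float64(0.2), np.float64(0.2), np.float64(0.4)), (0.1063, np.float64(-0.4), np.float64(-0.2), np.float64(-0.1)), (0.1057, np.float64(0.2), np.float64(0.1), np.float64(0.3)), (0.1051, np.float64(-0.1), np.float64(-0.0), np.float64(-0.4)), (0.1045, np.float64(0.8), np.float64(0.5), np.float64(-1.3)), (0.1039, np.float64(0.0), np.float64(-0.1), np.float64(-0.6)), (0.1033, np.float64(-0.4), np.float64(0.5), np.float64(0.0)), (0.1027, np.float64(0.4), np.float64(0.8), np.float64(-0.6))] -0.08340136476485421 [0.59399362 0.01748445 0.10268735] [-0.08625078  0.05318552  0.02948408]
-0.4780872846595814 10.8583
```

View pics/e.png

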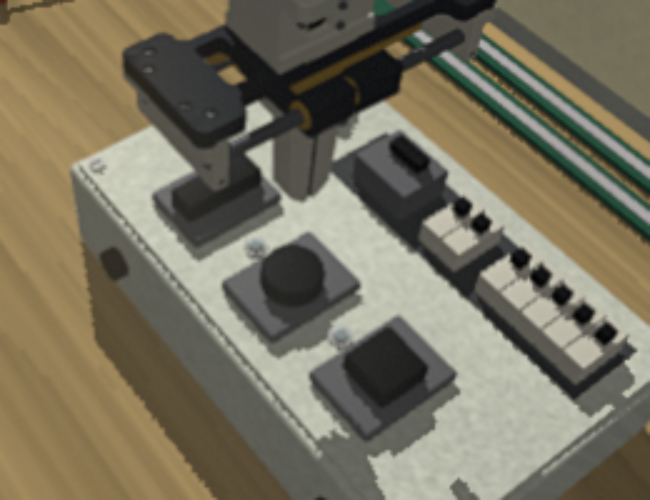

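```bash
python3 - <<'E'
from h import *
p=current_ee_pos();print(p)
for n in("side","scene"):
    c=capture(n);K=np.array([[c['fx'],0,c['cx']],[0,c['fy'],c['cy']],[0,0,1.]])
    R=np.array(c['R'])
    pr=lambda X:cv2.projectPoints(np.array([X],float),cv2.Rodrigues(R)[0],np.array(c['t']),K,np.array(c['D'],float))[0].ravel()
    print(n,[pr(X).round(1) for X in (p,[.594,.0175,.114],[.597,.1045,.114],[.594,.0175,.10])])
    u,v=map(int,pr(p)); im=c['pixels'][v-60:v+60,u-60:u+60,::-1].copy()
    cv2.imwrite(f"pics/f_{n}.png",cv2.resize(im,None,fx=4,fy=4,interpolation=0))
a=cv2.imread("pics/f_side.png");b=cv2.imread("pics/f_scene.png")
cv2.imwrite("pics/f.png",cv2.resize(np.hstack([a,b]),(800,400)))
E
```

```text
[0.59369055 0.01750544 0.14916195]
side [array([287.6, 192.6]), array([286.3, 206.2]), array([257.1, 172.5]), array([285.8, 211.4])]
scene [array([242.9, 189.8]), array([243. , 204.2]), array([292.6, 210.7]), array([243.1, 209.7])]
```

View pics/f.png

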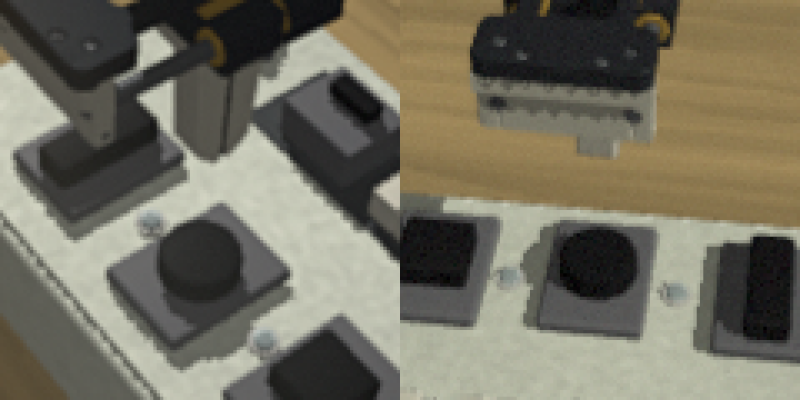

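In both views the fingertips appear about 13 px (~35 mm) above where the reported TCP projects. I'll triangulate the real tip at a lower height before pressing again.

```bash
python3 - <<'E'
from h import *
servo_line([.594,.0175,.106],velocity=.1);sleep(.1)
p=current_ee_pos();print(p,current_width(),current_q(),current_tcp_rot())
out=[];K_={}
for n in("side","scene"):
    c=capture(n);K=np.array([[c['fx'],0,c['cx']],[0,c['fy'],c['cy']],[0,0,1.]])
    R=np.array(c['R'])
    pr=lambda X:cv2.projectPoints(np.array([X],float),cv2.Rodrigues(R)[0],np.array(c['t']),K,np.array(c['D'],float))[0].ravel()
    q=pr(p);u,v=np.round(q).astype(int)
    print(n,q,'origin',u-40,v-60,"cam",(-R.T@c['t']).round(2),[pr(p+np.array(d)).round(1) for d in ([0,0,.035],[.03,0,0],[-.03,0,0])])
    im=c['pixels'][v-60:v+40,u-40:u+40,::-1].copy()
    out.append(cv2.resize(im,None,fx=5,fy=5,interpolation=cv2.INTER_CUBIC))
    for a,z in(((291.2,179),.149),((242.3,177),.149)):
      if (n=="side")==(a[0]>260):
        print("old tip ray",[atz(c,a,h).round(3) for h in(.13,.149,.165,.184,.2)])
cv2.imwrite("pics/g.png",np.hstack(out))
E
```

```text
[0.59434383 0.01748926 0.10672628] 0.005782271170897612 [-1.34695651e-02 -3.03113049e-02  1.71078211e+00 -2.06805335e-05
  1.46017665e+00 -1.35121895e-02] [3.45826348e-04 7.07090828e-01 7.07122576e-01 3.22276458e-04]
side [286.22681073 208.84767814] origin 246 149 cam [ 0.33 -0.28  0.63] [array([287.7, 195.4]), array([300.6, 200.6]), array([271.4, 217.4])]
old tip ray [array([0.627, 0.049, 0.13 ]), array([0.616, 0.037, 0.149]), array([0.606, 0.026, 0.165]), array([0.595, 0.014, 0.184]), array([0.585, 0.004, 0.2  ])]
scene [243.0442251  207.20395778] origin 203 147 cam [1.09 0.1  0.64] [array([242.9, 193.1]), array([240.4, 219.9]), array([245.6, 195.2])]
old tip ray [array([0.542, 0.008, 0.13 ]), array([0.562, 0.012, 0.149]), array([0.579, 0.014, 0.165]), array([0.6  , 0.018, 0.184]), array([0.617, 0.021, 0.2  ])]
```

View pics/g.png

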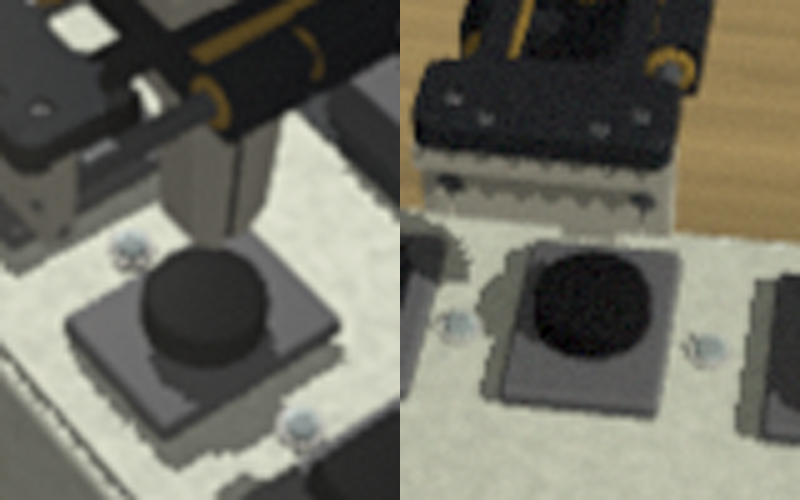

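The two rays meet at about (0.597, 0.0165, 0.183), so the real tips sit about 34 mm above the reported TCP. The lateral position is right. So the first attempt stopped short of the key. I'll go down under force control from here, expecting contact near TCP z ≈ 0.08.

```bash
cat > p.py <<'E'
from h import *
def press(x,y,z,zmin):
    sleep(.1); f0=np.mean([(current_ft_force()[2],sleep(.02))[0] for _ in range(4)]); log=[]
    while True:
        z-=.0008; servo_line([x,y,z],velocity=.025); sleep(.03)
        f=np.mean([(current_ft_force()[2],sleep(.01))[0] for _ in range(3)])-f0
        log.append((round(z*1e3,1),round(float(f),1)))
        if f>7 or z<zmin: break
    sleep(.5); print(log,current_ft_force()[2]-f0,current_ee_pos(),current_time_s())
    return z
E
python3 - <<'E'
from p import *
servo_line([.594,.0175,.087],velocity=.05)
press(.594,.0175,.087,.066)
a=capture("side")['pixels']
servo_line([.594,.0175,.11],velocity=.1)
b=capture("side")['pixels']
cv2.imwrite("pics/h.png",cv2.resize(np.hstack([i[150:260,230:350,::-1] for i in(a,b)]),(800,366)))
print(current_time_s())
E
```

```text
[(86.2, 0.4), (85.4, 0.3), (84.6, 0.0), (83.8, 0.1), (83.0, 0.3), (82.2, 0.4), (81.4, 0.2), (80.6, 0.1), (79.8, 0.1), (79.0, -0.3), (78.2, 0.3), (77.4, -0.0), (76.6, 0.3), (75.8, -0.0), (75.0, 1.7), (74.2, 1.1), (73.4, 2.0), (72.6, 1.9), (71.8, 1.7), (71.0, 2.5), (70.2, 2.5), (69.4, 2.9), (68.6, 3.5), (67.8, 3.2), (67.0, 4.4), (66.2, 10.8)] 10.745331853100128 [0.59412781 0.01751875 0.06697821] 21.0167
21.7083
```

View pics/h.png

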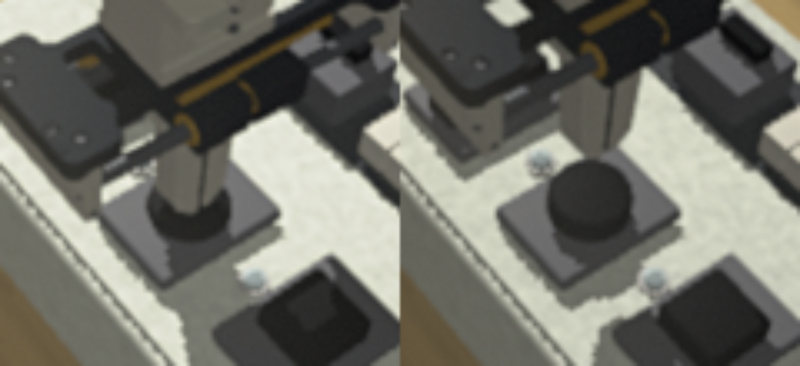

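The round key made contact at TCP z 75 mm and reached its stop at 67 mm. Left picture: fully in under the tips at (190,215). Right picture: sprung back up. The bar is next, using the same heights and going straight down to save time.

```bash
python3 - <<'E'
from p import *
x,y=.597,.1045
servo_line([x,y,.10],velocity=.12); sleep(.08)
f0=np.mean([(current_ft_force()[2],sleep(.02))[0] for _ in range(3)])
servo_line([x,y,.078],velocity=.06); servo_line([x,y,.0668],velocity=.03)
z=.0668; log=[]
while True:
    sleep(.05); f=current_ft_force()[2]-f0; log.append((round(z*1e3,1),round(float(f),1)))
    if f>6.5 or z<.0645: break
    z-=.0005; servo_line([x,y,z],velocity=.02)
sleep(.45); a=capture("side")['pixels']
print(log,current_ft_force()[2]-f0,current_ee_pos(),current_time_s())
servo_line([x,y,.12],velocity=.12)
b=capture("side")['pixels']
cv2.imwrite("pics/i.png",cv2.resize(np.hstack([i[130:260,210:350,::-1] for i in(a,b)]),(800,371)))
print(current_time_s())
E
```

```text
[(66.8, 4.4), (66.3, 7.6)] 7.990097743077268 [0.59738611 0.10455324 0.06697554] 24.6167
25.2667
```

View pics/i.png

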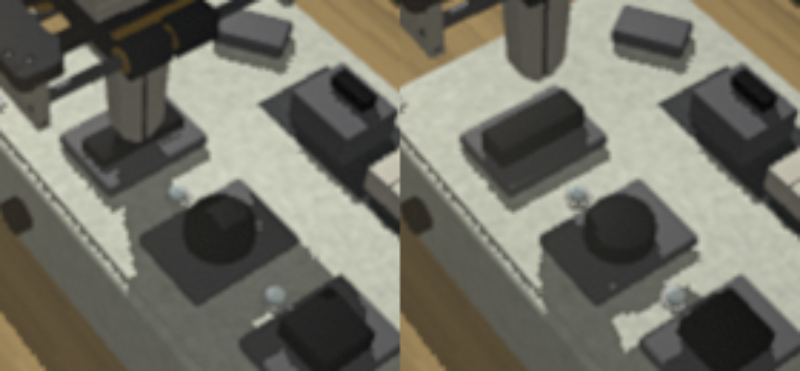

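The left picture shows the bar fully in at (140,140) with the round key up. The right one shows all the keys up and the gripper clear.

```bash
python3 -c "
from cell import *
print(finish_job())"
```

```text
the job is handed in; nothing more can be done
None
```

The job is handed in at about 25 s of the 32 s allowed: the round key and then the bar key were each pressed to the stop, held about 0.5 s and let spring back; all three keys look up in the last picture, with the gripper clear (no verdict was returned).

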